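# Shut the tool crate and secure its hasp

## Robot

A 7-joint arm with a two-finger parallel gripper is mounted at the origin on a cart in front of the work surface, level with it; the furniture and walls round the work are solid. World frame = base frame: x ahead of the robot, y to its left, z up, the work surface at z = 0. Lengths are in m, angles in rad, forces in N, time in s.
With the tool pointing down it reaches from about 0.425 to 0.925 m from the base axis. Payload 6.8 kg.
Tool frame: the origin (TCP) lies midway between the tips of the shut fingers; the grasp point (between the pads) lies 19 mm behind it (bot.pinch_z is the distance from the TCP to the grasp point, in m); z points along the fingers, y is the line along which they close (so a half turn about z gives the same grasp; the last joint's range is limited). The gripper opens to 85 mm and grips with 20 to 120 N. Pads are 22 mm wide; open, the fingers measure 114 mm over their backs; the gripper's body (76 mm by 85 mm) begins 54 mm behind the grasp point. The pads swing forward as they close: fully open they stand 13 mm farther back than shut.
Start: joints at [1.03, 0.477, 0.022, 1.555, -0.011, 1.109, -0.083], TCP at [0.283, -0.613, 0.231] pointing down, gripper open.
Joint ranges: [-2.96, 2.96], [-0.34, 2.1], [-1.41, 1.46], [0.24, 2.44], [-1.37, 4.51], [0.17, 1.92], [-2.96, 2.96]. Speed limits (rad/s): [2.39, 2.39, 3.14, 3.14, 3.14, 3.14, 3.14].

## Interface

Orientations are given as a unit quaternion [w, x, y, z].
In Python, from station import bot, imaging gives the robot as it stands. The module is installed in compiled form; this text tells all that it offers.
- The arm moves only by the tool carry_out, never from a script. Its argument "targets" is a list of rows, each a list of 5 numbers: the shift along the tool's x, y, z in cm, then the turn about the tool's z in degrees, then the opening, from -1 (shut) to 1 (fully open). In form: [[x, y, z, yaw, gripper], ...]. A call has 1 to 12 rows; each row shifts and turns the commanded pose from where the row before left it, along the tool's axes as they then stand; what a row does not reach is not made up. A row lasts 1/10 s, in which the tool goes at most 50 mm and 8.59 degrees, less where a joint would pass 70% of its speed; a pose out of reach is approached as far as the arm can. A call is refused whole if a number of a shift passes 5 or a number of a turn 8.59, either way. A call with a gripper value outside its range is refused whole. The fingers move at their own pace and stop on an object; "force" is the grip in N (left out, the last holds). Time passes only in rows, so rows that do not move let the fingers close. It gives the time, the measured TCP pose, the force, the opening and the grip force at its end, in the units of the state.
- bot.get_obs(): the state, without advancing time (a new reading comes with each control period).
- imaging.read_camera(name): name is "scene" or "top" or "wrist"; returns the picture (400x640x3 uint8, red, green, blue); there is no depth.
- imaging.calibration(name): a dict with "fx", "fy", "cx", "cy" (pixels), "k1" (the pictures are not rectified: a ray, as slopes to the right and down, at radius r is drawn at 1 + k1 r^2 times it, then the intrinsics apply), "extrinsics" (4x4, takes a point from world to camera coordinates). Camera axes: x right, y up, looking along -z (the intrinsics and any distortion apply to the point x, -y, -z); pixel columns grow to the right and rows downward; lengths in m; the calibration is good to about 2 mm. A picture is of the moment at which its call begins: read the wrist's pose just before it. calibration takes no time and is no camera call; for the wrist camera it gives the pose at the moment of the call.
- bot.hand_in(): hands the job in; it is judged then, once.
The state is a dict: "t": time; "q": joint angles; "joint_vel": joint speeds; "joint_torque": joint torques, N m; "eef_pos": TCP position; "tool_rot": TCP orientation; "contact_force": force on the tool from outside, world axes, zero at the start; "torque": the same for the moment, N m; "gripper_width": opening from 0.0 (shut) to 1.0 (fully open); "grasp_force": force on a finger pad.
Only numpy, scipy, OpenCV 4.12 (cv2) and the standard library are available. Lean on these libraries where they do the work, as an engineer would, in place of code of your own. Each camera call takes 0.05 s, during which the arm holds its last target. There are 200 camera calls.

## Task

Shut the tool crate: first close its lid fully, then swing the steel hasp over from the lid until it lies flat on the crate's front deck with the wing catch standing up through its slot, and finally turn the wing catch a quarter turn, either way, so that it lies across the slot and locks the hasp. Keep the catch in line with the slot until the hasp is down, and leave the wood offcut on the deck and the tools around the crate where they are.

Things in the scene. Friction and masses are not known exactly. Their poses are not given: they have to be found in the camera images.
- crate: plywood tool crate with a lid, 264 x 260 mm, 85 mm high, too heavy to move; origin at the centre of its underside, -x its front side, z up. The front 115 mm of its top (x from -0.132 to -0.017) is a fixed deck with its surface at z = 0.085; the lid covers the opening behind it.
- lid (a joint): plywood lid, 146 mm deep, 260 mm wide, 12 mm thick, hinged at the crate's rear: axis along the crate's y at x = 0.130, z = 0.085 in the crate's frame. 0 = closed, top flush with the deck; grows as the front edge rises (rad, at most 1.5). Stiff hinge: it stays where it is left and needs about 4 N at the front edge.
- lid_edge (a point): middle of the lid's front top edge, 146 mm from its hinge
- hasp (a joint): flat steel hasp 112 x 48 x 4 mm with a lengthwise slot 72 x 18 mm (22 to 94 mm from its hinge), hinged to the middle of the lid's front edge: axis along y, with the lid closed at x = -0.0175, z = 0.089 in the crate's frame. 0 = flat forward, on the deck, its top at z = 0.090; grows as it folds back over the lid (pi/2 = upright). Stiff: it stays where it is left; about 1 N at the tip moves it.
- hasp_tip (a point): middle of the hasp's free end, on the face that is its top when it lies on the deck, 112 mm from its hinge
- wing (a joint): dark steel wing catch on the deck, a bar 60 x 9 x 17 mm on a short post, from z = 0.093 to 0.110, turning about a vertical axis at x = -0.0775, y = 0 in the crate's frame. 0 = in line with the slot (along the crate's x), so that the hasp drops over it; turns either way to stops at +1.57 and -1.57, across the slot (positive anticlockwise from above). About 2 N at its end moves it.
- wing_top (a point): centre of the wing catch's top face, on its axis
- offcut: loose piece of wood 30 x 75 x 22 mm lying on the left end of the deck, long side along the crate's x (its own y); origin at the centre of its underside; to be left there
- tape_measure: tape measure on the bench, bystander, 32 x 81 x 65 mm; origin at the centre of its underside
- g_clamp: G-clamp lying on the bench right of the crate, bystander, 116 x 144 x 20 mm; origin at the centre of its underside
- wrench: adjustable wrench lying on the bench left of the crate, bystander, 51 x 206 x 13 mm; origin at the centre of its underside
- pliers: pliers lying on the bench at the left front, bystander, 54 x 171 x 13 mm; origin at the centre of its underside

How it is judged:
By the outcome, as a careful person would: the job done as asked, in the order asked, and still so for the second after the job is handed in, with the robot touching nothing.
It also fails if it takes over 51 s, if anything falls off the work surface, if the arm or the gripper's body presses on something with over 40 N, if the wrist force passes 120 N, or if a joint passes its speed limit or range.

## Working session

There is one attempt and no reset: what is moved stays moved. The work goes in short steps, Python scripts to look and compute and a tool call to move; the robot and the scene stay as the last step left them, time stands still between calls to the robot, and variables do not carry over. Pictures are saved under pics/ and viewed, at most 10 in all, crops included, and the job is handed in when it is done.

Besides the shell and the picture viewer there is one more tool, called after ">>>" by a JSON object that holds its "name" and its "arguments". carry_out: Moves the arm, as the interface text tells. Its arguments: {"type":"object","properties":{"targets":{"type":"array"},"force":{"type":"number"}},"required":["targets"]}

```bash
mkdir -p pics; ls
cat > h.py <<'E'
import numpy as np, cv2
from station import bot, imaging
def snap(n,f):
    im=imaging.read_camera(n); cv2.imwrite('pics/'+f,im[:,:,::-1]); return im
def ray(n,uv,c=None):
    c=c or imaging.calibration(n)
    K=np.array([[c['fx'],0,c['cx']],[0,c['fy'],c['cy']],[0,0,1.]])
    p=cv2.undistortPoints(np.array([[uv]],float),K,np.array([c['k1'],0,0,0.]))[0,0]
    E=np.array(c['extrinsics']); R=E[:3,:3]
    return -R.T@E[:3,3], R.T@np.array([p[0],-p[1],-1.])
def onz(n,uv,z,c=None):
    o,d=ray(n,uv,c); return o+d*(z-o[2])/d[2]
def tri(n1,uv1,n2,uv2):
    o1,d1=ray(n1,uv1);o2,d2=ray(n2,uv2)
    s=np.linalg.lstsq(np.c_[d1,-d2],o2-o1,rcond=None)[0]
    a=o1+s[0]*d1;b=o2+s[1]*d2
    return (a+b)/2,np.linalg.norm(a-b)
def proj(n,P,c=None):
    c=c or imaging.calibration(n);E=np.array(c['extrinsics']);q=E[:3,:3]@np.array(P)+E[:3,3]
    x,y=q[0]/-q[2],-q[1]/-q[2];r=1+c['k1']*(x*x+y*y)
    return np.array([c['fx']*x*r+c['cx'],c['fy']*y*r+c['cy']])
E
python3 - <<'E'
from h import *
snap('scene','s1.png');snap('top','t1.png')
o=bot.get_obs();print(o)
for n in('scene','top'):
    c=imaging.calibration(n);E=np.array(c['extrinsics']);print(n,c['fx'],c['k1'],-E[:3,:3].T@E[:3,3])
print(bot.pinch_z)
E
```

```text
pics
{'t': 0.1, 'q': array([ 1.02991798,  0.47772324,  0.02235186,  1.55631856, -0.0114828 ,
        1.10929256, -0.08309093]), 'joint_vel': array([ 0.00081052, -0.00119149, -0.00013454, -0.00245677, -0.00150668,
        0.00146968, -0.00033163]), 'joint_torque': array([ 5.02048148e-03, -5.97758925e+01,  1.61406610e+00, -2.81952059e+01,
        1.28514622e-02,  5.04953787e-03,  2.23697958e-05]), 'eef_pos': array([ 0.28285753, -0.61230931,  0.2304336 ]), 'tool_rot': array([-7.70383600e-04,  9.76675650e-01,  2.14718476e-01, -2.39228840e-04]), 'contact_force': array([-0.48794589, -0.56381519, -0.25444794]), 'torque': array([-0.00283411,  0.00010592, -0.0304488 ]), 'grasp_force': 0.0, 'gripper_width': 0.9952353219278085}
scene 420.5398634620229 -0.027256932411345025 [-0.09673571  0.77442258  0.87055234]
top 516.7652364751036 -0.019749688930689444 [ 0.4316961  -0.06421909  1.73952448]
0.0187
```

View pics/s1.png

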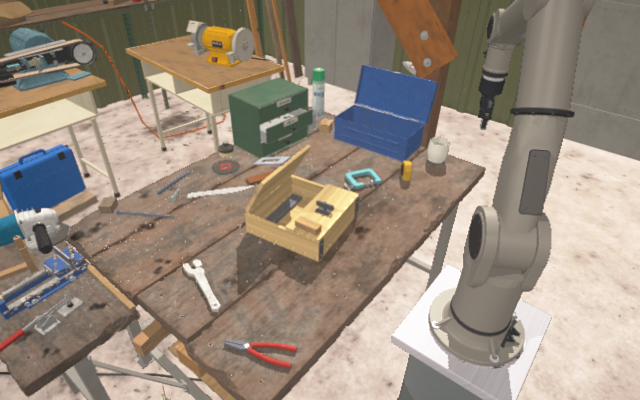

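View pics/t1.png

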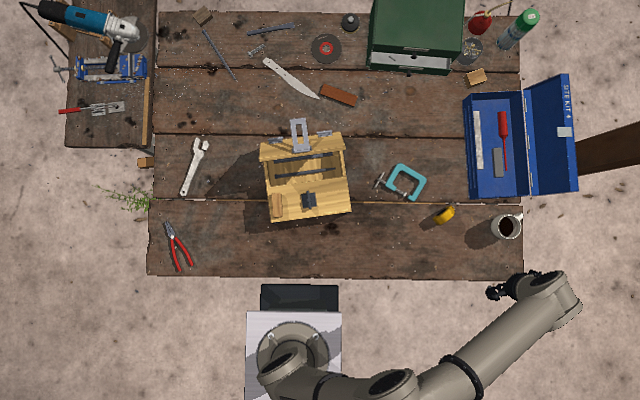

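The scene view shows the crate at about (300,215) with the lid half open. The top view shows the deck corners near (268,222) and (351,211), the wing near (309,199) and the hasp near (299,135). I'll zoom in on both.

Run:
```python
import cv2,numpy as np
s=cv2.imread('pics/s1.png')[140:265,235:365];t=cv2.imread('pics/t1.png')[110:230,250:360]
f=lambda i,w,h:cv2.resize(i,(w,h),interpolation=cv2.INTER_CUBIC)
out=np.hstack([f(s,390,375),f(t,400,436)[:375]]) if 0 else np.zeros((600,800,3),np.uint8)
a=f(s,390,375);b=f(t,400,436);out[:375,:390]=a;out[:436,400:800]=b
cv2.imwrite('pics/c1.png',out[:440])
```

```text
(no output)
```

View pics/c1.png

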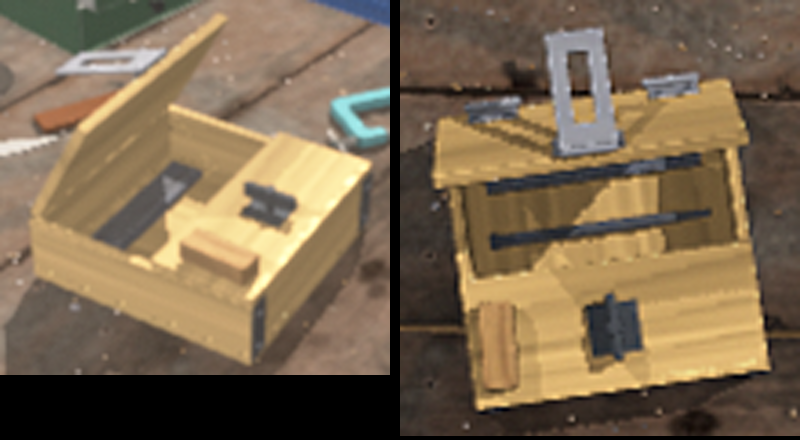

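The zoom gives pixels for triangulation (full-image coordinates):

| Feature | Top view | Scene view |
|---|---|---|
| Deck front-left corner | (271.5,222.8) | (318,240) |
| Deck front-right corner | (351.2,211.3) | (359,195) |
| Lid front edge, left end | (260.5,161) | (262,183) |
| Lid front edge, right end | (345.7,148.5) | (309,146) |
| Hasp tip | (298,118) | (259,160) |

The wing is in line with the slot.

Run:
```python
from h import *
im=cv2.imread('pics/t1.png');g=cv2.cvtColor(im,cv2.COLOR_BGR2GRAY)
fl=onz('top',(271.5,222.8),.085);fr=onz('top',(351.2,211.3),.085);print('front',fl,fr,np.linalg.norm(fl-fr))
y=(fl-fr);y[2]=0;y/=np.linalg.norm(y);x=np.array([y[1],-y[0],0]);
w=onz('top',(308.9,200.3),.110);wa=onz('top',(309.7,209.1),.11);wb=onz('top',(308,191.2),.11)
mid=(fl+fr)/2; O=mid+.132*x;O[2]=0
print('yaw',np.arctan2(x[1],x[0]),'origin',O,'wing',w,'local',(w-O)@x,(w-O)@y,'len',np.linalg.norm(wa-wb),np.arctan2(*(wb-wa)[[1,0]]))
for n,a,b in [('fl',(271.5,222.8),(317.7,240)),('fr',(351.2,211.3),(359,195)),('lidL',(260.5,160.9),(261.7,183.3)),('lidR',(345.7,148.5),(309,146)),('tip',(298.1,118.3),(259,160))]:
    P,e=tri('top',a,'scene',b);print(n,P.round(4),'gap',e.round(4),'local',((P-O)@x).round(4),((P-O)@y).round(4),P[2].round(4))
R=np.c_[x,y,[0,0,1]]
for n in('top','scene'):
  print(n,[proj(n,O+R@np.array(p)).round(1) for p in [(-.132,.13,.085),(-.132,-.13,.085),(-.132,.13,0),(-.0775,0,.11),(.132,-.13,.085)]])
```

```text
front [0.44427327 0.07129074 0.085     ] [ 0.48518642 -0.18311601  0.085     ] 0.257675539941178
yaw 0.15945261238532674 origin [ 0.59505534 -0.03495397  0.        ] wing [ 0.51694647 -0.04732303  0.11      ] local -0.07908194158909994 0.00018979832206604148 len 0.056854510013419984 0.11144143050212128
fl [0.4475 0.0737 0.0831] gap 0.0079 local -0.1284 0.1308 0.0831
fr [ 0.4859 -0.183   0.0808] gap 0.0015 local -0.1312 -0.1289 0.0808
lidL [0.6299 0.1004 0.2095] gap 0.0079 local 0.0559 0.1281 0.2095
lidR [ 0.6708 -0.1541  0.2068] gap 0.0053 local 0.0559 -0.1297 0.2068
tip [ 0.762  -0.0113  0.1845] gap 0.001 local 0.1686 -0.0032 0.1845
top [array([271.1, 222.9]), array([351.6, 211.2]), array([273.2, 223.1]), array([308.9, 199.8]), array([339.6, 130.5])]
scene [array([320.4, 239.9]), array([359.7, 193.9]), array([319.8, 261.7]), array([325.9, 203.1]), array([290.9, 171.4])]
```

Everything agrees with the given sizes. The crate origin is at (0.595,-0.035), yaw 9.1°, the lid is at about 1.03 rad and the hasp at about 2.3 rad. I'll align the tool with the crate first.

>>> {"name": "carry_out", "arguments": {"targets": [[0,0,-4,7.85,-1],[0,0,-3,7.85,-1],[0,0,0,0,-1]], "force": 20}}

```text
t: 0.4
eef_pos: [0.2841, -0.6148, 0.3062]
tool_rot: [0.004, 0.997, 0.078, 0.002]
contact_force: [-0.3, -0.6, -0.2]
gripper_width: 0.514
grasp_force: 0.0
```

```bash
cat >> h.py <<'E'
YAW=.1595; O=np.array([.595,-.035,0])
RC=np.array([[np.cos(YAW),-np.sin(YAW),0],[np.sin(YAW),np.cos(YAW),0],[0,0,1]])
def st(*goals):
    o=bot.get_obs();w,x,y,z=o['tool_rot'];psi=np.degrees(2*np.arctan2(y,x))-np.degrees(YAW)
    L=RC.T@(o['eef_pos']-O)
    print('t',o['t'],'loc mm',(L*1e3).round(1),'psi_rel',psi.round(2),'F',(RC.T@o['contact_force']).round(1),'M',np.round(o['torque'],2),'q7',o['q'][6].round(2),'grip',np.round(o['gripper_width'],3),o['grasp_force'])
    for g in goals:
        d=(np.array(g)-L)*100;print('tool cm',d[0].round(2),-d[1].round(2),-d[2].round(2))
E
python3 -c "
from h import *
st((.10,-.085,.27),(.076,-.085,.215))"
```

```text
t 0.4 loc mm [-399.1 -523.   306.2] psi_rel -0.24 F [-0.4 -0.6 -0.2] M [-0.    0.02 -0.03] q7 -0.34 grip 0.514 0.0
tool cm 49.91 -43.8 3.62
tool cm 47.51 -43.8 9.12
```

>>> {"name": "carry_out", "arguments": {"targets": [[3.5,-3.1,0,0,-1],[3.5,-3.1,0,0,-1],[3.5,-3.1,0,0,-1],[3.5,-3.1,0,0,-1],[3.5,-3.1,0,0,-1],[3.5,-3.1,0,0,-1],[3.5,-3.1,0,0,-1],[3.5,-3.1,0,0,-1],[3.5,-3.1,0,0,-1],[3.5,-3.1,0,0,-1],[3.5,-3.1,0,0,-1],[3.5,-3.1,0,0,-1]]}}

```text
t: 1.6
eef_pos: [0.6395, -0.1774, 0.3002]
tool_rot: [-0.0, 0.997, 0.08, -0.001]
contact_force: [0.4, -0.6, -0.0]
gripper_width: 0.003
grasp_force: 0.0
```

```bash
python3 -c "
from h import *
st((.085,-.085,.22))"
```

```text
t 1.6 loc mm [  21.3 -147.7  300.2] psi_rel 0.02 F [ 0.3 -0.6 -0. ] M [-0.1  -0.01  0.03] q7 -1.28 grip 0.003 0.0
tool cm 6.37 -6.27 8.02
```

>>> {"name": "carry_out", "arguments": {"targets": [[3.2,-3.1,1,0,-1],[3.2,-3.1,1,0,-1],[0,0,3,0,-1],[0,0,3,0,-1],[0,0,0,0,-1]]}}

```text
t: 2.1
eef_pos: [0.689, -0.107, 0.2152]
tool_rot: [-0.001, 0.997, 0.08, -0.005]
contact_force: [-2.2, -0.2, -0.1]
gripper_width: 0.001
grasp_force: 0.0
```

```bash
python3 -c "
from h import *
st((.076,-.085,.197))
snap('wrist','w1.png');snap('scene','s2.png')
a=cv2.imread('pics/w1.png');b=cv2.imread('pics/s2.png')[120:280,220:380]
o=np.zeros((560,640,3),np.uint8);o[:250,:400]=cv2.resize(a,(400,250));o[250:,:310]=cv2.resize(b,(310,310));cv2.imwrite('pics/c2.png',o)
"
```

```text
t 2.1 loc mm [ 81.4 -86.1 215.2] psi_rel 0.07 F [-2.2  0.2 -0.1] M [-0.01  0.09 -0.02] q7 -1.41 grip 0.001 0.0
tool cm -0.54 -0.11 1.82
```

View pics/c2.png

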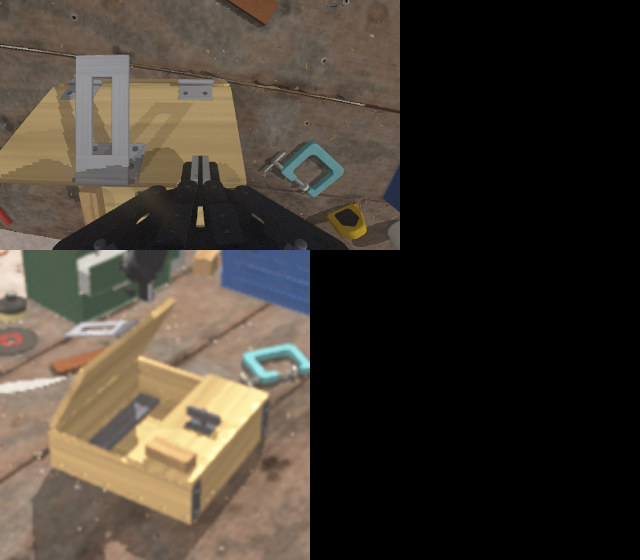

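The wrist view shows the shut fingertips at (200,160), just behind the lid's front edge and right of the hasp at (103,120), so they are clear of it. I'll push the lid along its arc.

>>> {"name": "carry_out", "arguments": {"targets": [[-0.7,0,1.9,0,-1],[-1.4,0,1.0,0,-1],[-1.0,0,0.85,0,-1],[-0.9,0,0.95,0,-1],[-0.8,0,1.05,0,-1],[-0.7,0,1.1,0,-1],[-0.55,0,1.15,0,-1]]}}

```text
t: 2.9
eef_pos: [0.6326, -0.1179, 0.1415]
tool_rot: [0.0, 0.997, 0.079, 0.001]
contact_force: [-1.1, -1.0, 1.5]
gripper_width: 0.002
grasp_force: 0.5
```

```bash
python3 -c "
from h import *
st((.011,-.085,.084))"
```

```text
t 2.9 loc mm [ 24.  -87.8 141.5] psi_rel -0.07 F [-1.2 -0.9  1.5] M [-0.15  0.04  0.03] q7 -1.4 grip 0.002 0.5033770529553294
tool cm -1.3 -0.28 5.75
```

>>> {"name": "carry_out", "arguments": {"targets": [[-0.45,0,1.2,0,-1],[-0.3,0,1.25,0,-1],[-0.2,0,1.3,0,-1],[-0.1,0,1.3,0,-1],[0,0,0.3,0,-1],[0,0,0,0,-1]]}}

```text
t: 3.5
eef_pos: [0.622, -0.1186, 0.0868]
tool_rot: [-0.0, 0.997, 0.079, -0.001]
contact_force: [0.3, 0.0, 0.4]
gripper_width: -0.001
grasp_force: 0.0
```

```bash
python3 -c "
from h import *
st((.011,-.085,.084))"
```

```text
t 3.5 loc mm [ 13.4 -86.9  86.8] psi_rel -0.03 F [ 0.3 -0.   0.4] M [ 0.02  0.   -0.04] q7 -1.41 grip -0.001 0.0
tool cm -0.24 -0.19 0.28
```

>>> {"name": "carry_out", "arguments": {"targets": [[0,0,0.3,0,-1],[0,0,0.3,0,-1],[0,0,0,0,-1]]}}

```text
t: 3.8
eef_pos: [0.6233, -0.1188, 0.085]
tool_rot: [0.0, 0.997, 0.079, 0.001]
contact_force: [-7.4, 0.9, 19.6]
gripper_width: 0.003
grasp_force: 9.7
```

```bash
python3 -c "
from h import *
st()
snap('wrist','w2.png');snap('scene','s3.png')
a=cv2.imread('pics/w2.png');b=cv2.imread('pics/s3.png')[120:280,220:380]
o=np.zeros((560,640,3),np.uint8);o[:250,:400]=cv2.resize(a,(400,250));o[250:,:310]=cv2.resize(b,(310,310));cv2.imwrite('pics/c3.png',o)
"
```

```text
t 3.8 loc mm [ 14.6 -87.3  85. ] psi_rel -0.05 F [-7.2  2.1 19.6] M [ 0.29  1.67 -0.  ] q7 -1.41 grip 0.003 9.652525268029422
```

View pics/c3.png

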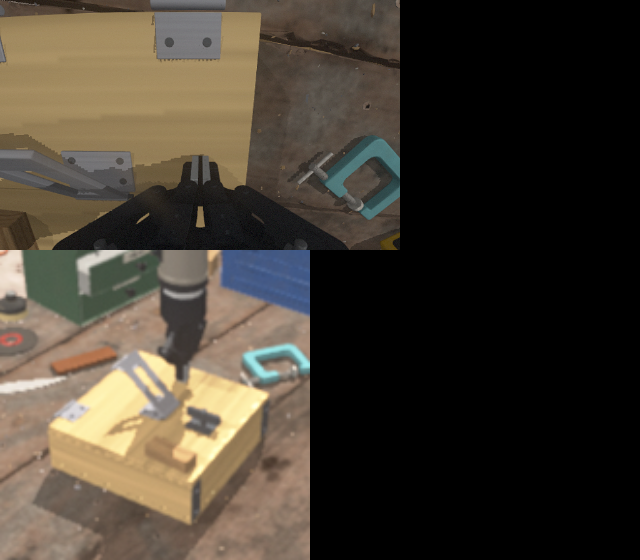

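The lid is shut: 20 N reaction at z = 0.085, flush in the picture. The hasp leans back at (145,385) in the composite. Next I'll go up and behind the hasp with the fingers slightly open, so they press its two rails and straddle the wing.

>>> {"name": "carry_out", "arguments": {"targets": [[0,0,-4.5,0,-1],[0,0,-4.5,0,-1],[0,0,-4.5,0,-1],[4.0,0,0,0,-0.48],[4.5,-2,0,0,-0.48],[0,-3.4,0,0,-0.48],[0,-3.4,0,0,-0.48],[0,0,0,0,-0.48],[0,0,0,0,-0.48]]}}

```text
t: 4.8
eef_pos: [0.6925, -0.0172, 0.2173]
tool_rot: [-0.0, 0.997, 0.081, 0.0]
contact_force: [-0.1, -1.0, -0.6]
gripper_width: 0.261
grasp_force: 0.0
```

```bash
python3 -c "
from h import *
st((.1,0,.165))"
```

```text
t 4.8 loc mm [ 99.1   2.1 217.3] psi_rel 0.1 F [-0.3 -0.9 -0.6] M [-0.01  0.02  0.04] q7 -1.54 grip 0.261 0.0
tool cm 0.09 0.21 5.23
```

>>> {"name": "carry_out", "arguments": {"targets": [[0,0.2,2.6,0,-0.48],[0,0,2.6,0,-0.48],[-1.8,0,0,0,-0.48],[-1.8,0,0,0,-0.48],[-1.8,0,0,0,-0.48],[-1.8,0,0,0,-0.48],[-1.7,0,0,0,-0.48],[-1.7,0,0,0,-0.48],[0,0,0,0,-0.48]]}}

```text
t: 5.7
eef_pos: [0.5867, -0.0398, 0.1653]
tool_rot: [0.001, 0.997, 0.078, -0.0]
contact_force: [-0.1, 0.2, -0.3]
gripper_width: 0.259
grasp_force: 0.0
```

```bash
python3 -c "
from h import *
st((-.034,0,.165))
snap('wrist','w3.png');snap('scene','s4.png')
a=cv2.imread('pics/w3.png');b=cv2.imread('pics/s4.png')[120:280,220:380]
o=np.zeros((560,640,3),np.uint8);o[:250,:400]=cv2.resize(a,(400,250));o[250:,:310]=cv2.resize(b,(310,310));cv2.imwrite('pics/c4.png',o)
"
```

```text
t 5.7 loc mm [ -9.   -3.4 165.3] psi_rel -0.22 F [-0.   0.3 -0.3] M [-0.   -0.03  0.03] q7 -1.53 grip 0.259 0.0
tool cm -2.5 -0.34 0.03
```

View pics/c4.png

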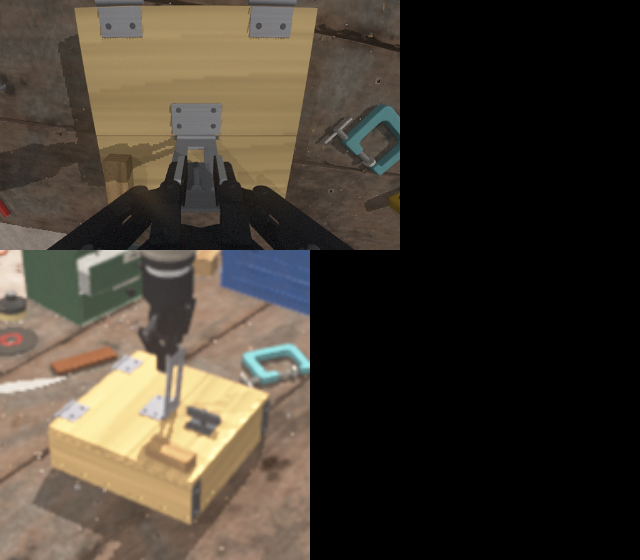

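The hasp is just past upright, with a finger on each rail (wrist view about (197,170)). The offcut and wing have not moved. I'll carry on forward and down.

>>> {"name": "carry_out", "arguments": {"targets": [[-1.3,-0.3,0,0,-0.48],[-1.3,0,0,0,-0.48],[-1.5,0,0.3,0,-0.48],[-1.5,0,0.4,0,-0.48],[-1.3,0,1.0,0,-0.48],[-1.2,0,1.1,0,-0.48],[-0.6,0,1.1,0,-0.48],[-0.6,0,1.1,0,-0.48],[0,0,0,0,-0.48]]}}

```text
t: 6.7
eef_pos: [0.4941, -0.0493, 0.1132]
tool_rot: [-0.0, 0.997, 0.079, -0.002]
contact_force: [-0.3, 0.4, -0.5]
gripper_width: 0.261
grasp_force: 0.0
```

```bash
python3 -c "
from h import *
st((-.105,0,.09))
snap('wrist','w4.png');snap('scene','s5.png')
a=cv2.imread('pics/w4.png');b=cv2.imread('pics/s5.png')[120:280,220:380]
o=np.zeros((560,640,3),np.uint8);o[:250,:400]=cv2.resize(a,(400,250));o[250:,:310]=cv2.resize(b,(310,310));cv2.imwrite('pics/c5.png',o)
"
```

```text
t 6.7 loc mm [-101.9    1.9  113.2] psi_rel -0.05 F [-0.3  0.4 -0.5] M [-0.03  0.03 -0.02] q7 -1.53 grip 0.261 0.0
tool cm -0.31 0.19 2.32
```

View pics/c5.png

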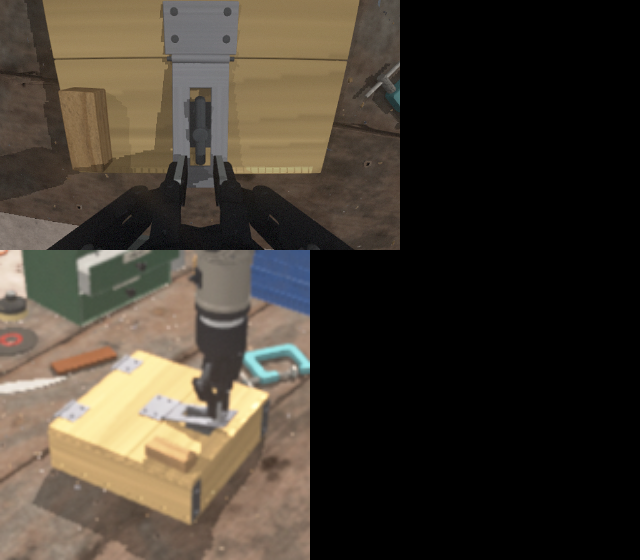

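The hasp is nearly down, and the wing lies centred in the slot at (200,125). I'll press it home.

>>> {"name": "carry_out", "arguments": {"targets": [[-0.2,0.1,1.0,0,-0.48],[0,0,0.9,0,-0.48],[0,0,0.4,0,-0.48],[0,0,0.3,0,-0.48],[0,0,0,0,-0.48]]}}

```text
t: 7.3
eef_pos: [0.4936, -0.0504, 0.0897]
tool_rot: [0.0, 0.997, 0.079, -0.001]
contact_force: [-5.8, 0.2, 15.3]
gripper_width: 0.262
grasp_force: 7.3
```

```bash
python3 -c "
from h import *
st((-.0775,0,.096))"
```

```text
t 7.3 loc mm [-102.6    0.9   89.7] psi_rel -0.05 F [-5.7  1.1 15.3] M [ 0.02  1.22 -0.02] q7 -1.54 grip 0.262 7.339928285800852
tool cm 2.51 0.09 -0.63
```

>>> {"name": "carry_out", "arguments": {"targets": [[0,0,0.3,0,-0.48],[0,0,0,0,-0.48]]}}

```text
t: 7.5
eef_pos: [0.4937, -0.0505, 0.0889]
tool_rot: [0.0, 0.997, 0.079, -0.001]
contact_force: [-14.8, 0.5, 40.7]
gripper_width: 0.257
grasp_force: 20.5
```

```bash
python3 -c "
from h import *
st((-.0775,0,.097))"
```

```text
t 7.5 loc mm [-102.5    0.8   88.9] psi_rel -0.07 F [-14.6   2.9  40.7] M [0.11 3.27 0.02] q7 -1.54 grip 0.257 20.51554737263359
tool cm 2.5 0.08 -0.81
```

It's rigid at hasp-top height, so the hasp is down. I'll lift slightly and move over the wing's axis.

>>> {"name": "carry_out", "arguments": {"targets": [[0,0,-1.2,0,-0.48],[1.25,0,0,0,-0.48],[1.25,0,0,0,-0.48],[0,0,0,0,-0.48],[0,0,0,0,-0.48]]}}

```text
t: 8.0
eef_pos: [0.5185, -0.0462, 0.0969]
tool_rot: [-0.0, 0.997, 0.079, -0.001]
contact_force: [-0.5, 0.7, 0.2]
gripper_width: 0.262
grasp_force: 0.0
```

```bash
python3 -c "
from h import *
st((-.0785,0,.096))
snap('wrist','w5.png')
"
```

```text
t 8.0 loc mm [-77.3   1.1  96.9] psi_rel -0.02 F [-0.4  0.7  0.2] M [ 0.02 -0.03  0.01] q7 -1.54 grip 0.262 0.0
tool cm -0.12 0.11 0.09
```

View pics/w5.png

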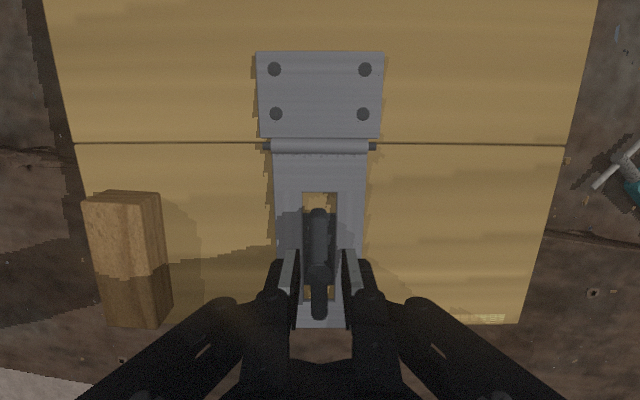

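The wing stands through the slot, spanning about (320,210) to (320,318), with the fingers on either side of it. I'll close on it and confirm the width.

>>> {"name": "carry_out", "arguments": {"targets": [[0,0.1,0,0,-1],[0,0,0,0,-1],[0,0,0,0,-1],[0,0,0,0,-1]], "force": 25}}

```text
t: 8.45
eef_pos: [0.5177, -0.0456, 0.0973]
tool_rot: [-0.001, 0.997, 0.08, -0.001]
contact_force: [-1.0, 6.1, -0.6]
gripper_width: 0.096
grasp_force: 28.9
```

```bash
python3 -c "
from h import *
st()
x=onz('wrist',(319,210),.11);y=onz('wrist',(319,318),.11)
print(RC.T@(x-O),RC.T@(y-O))
"
```

```text
t 8.45 loc mm [-78.    1.8  97.3] psi_rel 0.04 F [-0.   6.2 -0.6] M [ 1.03  0.18 -0.05] q7 -1.54 grip 0.096 28.881857693195343
[-0.04249176  0.00318411  0.11      ] [-0.10390631  0.00325709  0.11      ]
```

Gripped at 8–9 mm. The axis looks 2–3 mm farther in +x and +y, so I'll nudge that way and turn anticlockwise, which takes q7 away from its limit.

>>> {"name": "carry_out", "arguments": {"targets": [[0.2,-0.1,0,0,-1],[0,0,0,-8,-1],[0,0,0,-8,-1],[0,0,0,-8,-1],[0,0,0,-8,-1],[0,0,0,-8,-1],[0,0,0,0,-1]]}}

```text
t: 9.15
eef_pos: [0.5187, -0.047, 0.0973]
tool_rot: [-0.0, 0.91, 0.416, -0.002]
contact_force: [-4.9, -1.3, 2.5]
gripper_width: 0.096
grasp_force: 29.3
```

```bash
python3 -c "
from h import *
st()"
```

```text
t 9.15 loc mm [-77.2   0.2  97.3] psi_rel 39.98 F [-5.  -0.5  2.5] M [-0.37  0.97  0.02] q7 -0.93 grip 0.096 29.340484142303467
```

>>> {"name": "carry_out", "arguments": {"targets": [[0,0,0,-8,-1],[0,0,0,-8,-1],[0,0,0,-8,-1],[0,0,0,-8,-1],[0,0,0,-8,-1],[0,0,0,-8,-1],[0,0,0,-4,-1],[0,0,0,0,-1],[0,0,0,0,-1]]}}

```text
t: 10.05
eef_pos: [0.5207, -0.0475, 0.0974]
tool_rot: [0.0, 0.638, 0.77, -0.0]
contact_force: [2.9, -4.4, -6.3]
gripper_width: 0.097
grasp_force: 30.3
```

```bash
python3 -c "
from h import *
st()"
```

```text
t 10.05 loc mm [-75.3  -0.5  97.4] psi_rel 91.6 F [ 2.2 -4.9 -6.3] M [-0.98 -0.72 -0.5 ] q7 -0.15 grip 0.097 30.31215637922287
```

It's against the stop at a 91.6° tool turn. I'll release, rise and look.

>>> {"name": "carry_out", "arguments": {"targets": [[0,0,0,1,-0.4],[0,0,0,0,-0.4],[0,0,0,0,-0.4],[0,0,-2,0,-0.4],[0,0,-4,0,-0.4],[0,0,-5,0,-0.4],[0,0,-5,0,-0.4],[0,0,-3,0,-0.4],[0,0,0,0,-0.4]]}}

```text
t: 10.95
eef_pos: [0.5232, -0.0451, 0.293]
tool_rot: [0.004, 0.642, 0.767, 0.003]
contact_force: [1.1, 0.4, 0.1]
gripper_width: 0.301
grasp_force: 0.0
```

```bash
python3 -c "
from h import *
st()
snap('wrist','w6.png');snap('scene','s6.png')
a=cv2.imread('pics/w6.png');b=cv2.imread('pics/s6.png')[120:280,220:380]
o=np.zeros((590,640,3),np.uint8);o[:280,:448]=cv2.resize(a,(448,280));o[280:,:310]=cv2.resize(b,(310,310));cv2.imwrite('pics/c6.png',o)
"
```

```text
t 10.95 loc mm [-72.5   1.4 293. ] psi_rel 90.97 F [1.1 0.2 0.1] M [-0.   -0.01 -0.02] q7 0.01 grip 0.301 0.0
```

View pics/c6.png

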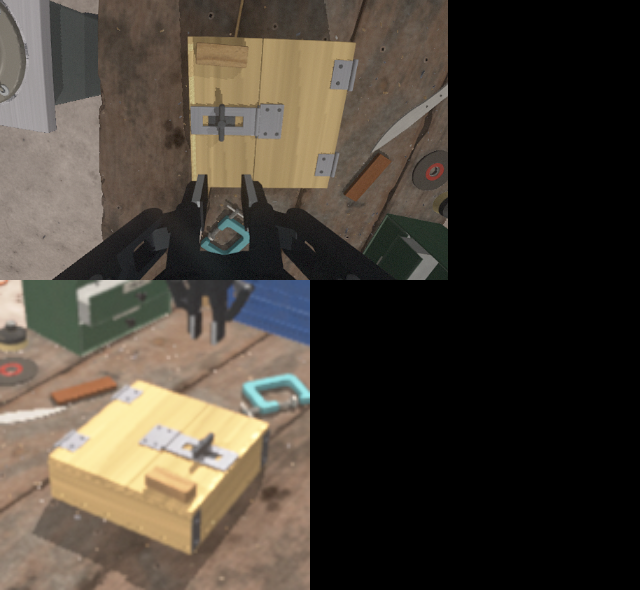

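The lid is shut and the hasp lies flat. The wing is across the slot, at (222,122) in the wrist view, and the offcut has not moved. The gripper is clear of everything, so I'll hand in.

```bash
python3 -c "
from station import bot
print(bot.hand_in())"
```

```text
the job is handed in; nothing more can be done
None
```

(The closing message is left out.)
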